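# Shut the deposit box and lock its lid with the quarter-turn stud

### The job

The green deposit box on the reception desk has been left with its brass lid up. Swing the lid gently shut without slamming it, then push the black wing-headed stud straight in until you feel it come to its stop, taking care not to force it against the stop, and turn it a quarter turn clockwise while it is pushed in, so that it locks the lid. Let go of it and leave everything else on the desk where it is.

Things in the scene. Friction and masses are not known exactly. Their poses are not given: they have to be found in the camera images.
- box: Green steel deposit box with a brass foot band, fixed to the desk: 170 mm (x) x 200 mm (y), rim 85 mm above the desk. Origin: centre of its underside; z up; its front, where the lid's free edge lies, faces -x of the box. The lid's hinge line runs along the box's y at x = +85 mm, z = 88 mm in this frame.
- lid (a joint): Brass lid: plate 168 mm from hinge to free edge, 200 mm wide, 6 mm thick. Hinge angle in rad: 0 = shut (top face 91 mm above the desk), positive = free front edge raised; starts at 0.45 to 0.9. A stiff hinge: the lid stays where it is left and takes about 1 to 6 N near the free edge to swing.
- lid_edge (a point): Middle of the lid's free front edge, on its top face, 168 mm from the hinge line. Axes are the lid's: x along the lid from the free edge to the hinge, z out of the top face.
- wing (a point): Middle of the stud's black wing grip, on the stud's axis, 130 mm from the hinge line, mid-width of the lid (when shut: box x = -45 mm, y = 0). The wing: a bar 44 mm long, 12 thick, 27 high, white stripe along its top; with the stud out, 21 to 48 mm above the lid's top face, this point 34.5 mm above it. Axes are the lid's, not turning with the wing; z out of the lid.
- stud (a joint): Turn of the stud in rad: 0 = unlocked, wing across the box (along box y), as at the start; grows clockwise seen from above; 1.57 = locked, wing front to back (along box x); end stop 1.62. Until pushed in far enough, a cross bar in the receptacle's slot blocks turning beyond 0.2. Let go beyond about 1.35, the spring lifts the bar into a notch that holds it locked.
- plunger: The spring-loaded stem of the stud, which slides in along its axis with the wing. Origin: on the axis, at the lid's top face while the stud is out; axes are the lid's. The spring pushes out with 3 N, plus 0.3 N per mm pushed in; its travel is damped (about 1 N at 15 mm/s), so it comes out smoothly when let go.
- receptacle: Dark post on the box's floor under the stud, with slotted keeper and stop; origin: centre of its underside. Lid shut, the stud is free to turn after 3 to 14 mm of push (differs each time; neither seen nor told by this pose) and meets a hard stop 2 mm further on, felt as a sharp rise over the spring's force. Stay below 15 N between stud and receptacle; 4 to 8 N is plenty.
- stapler: Bystander: silver stapler, 150 x 38 x 52 mm, loose; origin under its centre, x along its length.
- paperweight: Bystander: cut-crystal paperweight, 80 mm across, 42 mm high, loose; origin under its centre.
- bell: Bystander: round service bell, 90 mm across, 56 mm high, loose; origin under its centre.
- clip_stand: Bystander: brass clip stand, round foot 72 mm across, 107 mm high, loose; origin under its foot.
- binder_clip: Bystander: black binder clip lying flat, 45 x 42 x 16 mm, loose; origin under its middle.
- key_fob: Bystander: brass key fob 70 x 32 x 7 mm with a key at its +x end (128 mm overall), loose; origin under the fob's middle.

How it is judged:
On the way, in this order (a step that is already met when the one before it is completed fails the run):
1. the lid is shut with the stud still unlocked (value of joint lid below 0.04 rad and value of joint stud below 0.3 rad), for 0.2 s.
2. the stud is turned to lock with the lid shut (value of joint lid below 0.04 rad and value of joint stud above 1.33 rad), for 0.2 s.
At the end, for the whole second after the job is handed in: The lid is shut (within 0.04 rad), the stud is turned at least 1.33 rad (76 degrees) clockwise from its unlocked position, let go and at rest (all of step 2 and linear speed of plunger below 0.02 m/s); the robot touches nothing.
It fails at once if the stud is forced against the receptacle with more than 15 N (contact force between plunger and receptacle above 15 N).
It fails at once if the lid slams shut (faster than 2 rad/s in the last 0.15 rad) (value of joint lid below 0.15 rad and velocity of joint lid below -2 rad/s).
It fails at once if a bystander is moved by more than 20 mm (distance of any of stapler, paperweight, bell, clip_stand, binder_clip, key_fob from where it was at the start of the episode above 0.02 m).
It also fails if it takes over 72 s, if anything falls off the work surface, if the arm or the gripper's body presses on something with over 40 N, if the wrist force passes 120 N, or if a joint passes its speed limit or range.

### The arm

A 6-joint arm with a two-finger parallel gripper is mounted at the origin on the work surface. World frame = base frame: x ahead of the robot, y to its left, z up, the work surface at z = 0. Lengths are in m, angles in rad, forces in N, time in s.
With the tool pointing down it reaches from about 0.35 to 0.875 m from the base axis. Payload 15.5 kg.
Tool frame: the origin (TCP) lies midway between the tips of the shut fingers; the grasp point (between the pads) lies 19 mm behind it; z points along the fingers, y is the line along which they close (so a half turn about z gives the same grasp; the last joint's range is limited). The gripper opens to 85 mm and grips with 20 to 120 N. Pads are 22 mm wide; open, the fingers measure 114 mm over their backs; the gripper's body (76 mm by 85 mm) begins 54 mm behind the grasp point. The pads swing forward as they close: fully open they stand 13 mm farther back than shut.
Start: joints at [-1.226, 0.494, 1.345, -0, 1.302, -0.096], TCP at [0.267, -0.565, 0.231] pointing down, gripper open.
Joint ranges: [-2.91, 2.91], [-0.82, 2.16], [0.22, 2.67], [-1.22, 4.37], [0.12, 2.79], [-3.08, 3.08]. Speed limits (rad/s): [1.89, 1.89, 2.57, 3.01, 3.01, 3.01].

### API

Orientations are given as a unit quaternion [x, y, z, w].
In Python, from plant import readout, cams, job gives the robot as it stands. The module is installed in compiled form; this text tells all that it offers.
- The arm moves only by the shell command python3 -m jog 'ROWS' [FORCE]. ROWS is JSON, a list of rows, each a list of 7 numbers: the closure, from 0 (fully open) to 1 (shut), then the shift along the world's x, y, z normalised to -1 to 1, where 1 is 0.075 m, then the turn, a rotation vector about the world's x, y, z normalised to -1 to 1, where 1 is 45 degrees. In form: [[claw, x, y, z, ax, ay, az], ...]. A call has exactly 5 rows; each row shifts and turns the commanded pose from where the row before left it; what a row does not reach is not made up. A row lasts 1/10 s, in which the tool goes at most 50 mm and 8.59 degrees, less where a joint would pass 70% of its speed; a pose out of reach is approached as far as the arm can. A call with a number of a shift or a turn outside -1 to 1 is refused whole. A call with a gripper value outside its range is refused whole. The fingers move at their own pace and stop on an object; FORCE is the grip in N (left out, the last holds). Time passes only in rows, so rows that do not move let the fingers close, or fill a call up. It gives the time, the measured TCP pose, the force, the opening and the grip force at its end, in the units of the state.
- readout.state(): the state, without advancing time (a new reading comes with each control period).
- cams.get_image(name): name is "side" or "top" or "wrist"; returns a dict with "frame" (384x512x3 uint8, red, green, blue), "fx", "fy", "cx", "cy" (pixels), "rvec" (rotation vector, rad) and "tvec" (3), from world to camera coordinates, as OpenCV has them. Camera axes: x right, y down, z forward; pixel columns grow to the right and rows downward; lengths in m; the calibration is good to about 2 mm. A picture is of the moment at which its call begins. There is no depth.
- job.sign_off(): hands the job in; it is judged then, once.
The state is a dict: "t": time; "joint_positions": joint angles; "qd": joint speeds; "effort": joint torques, N m; "eef_pos": TCP position; "orientation": TCP orientation; "wrist_force": force on the tool from outside, world axes, zero at the start; "wrist_torque": the same for the moment, N m; "finger_gap": opening from 0.0 (shut) to 1.0 (fully open); "grip_force": force on a finger pad.
Only numpy, scipy, OpenCV 4.12 (cv2) and the standard library are available. Lean on these libraries where they do the work, as an engineer would, in place of code of your own. Each camera call takes 0.05 s, during which the arm holds its last target. There are 200 camera calls.

## Working session

There is one attempt and no reset: what is moved stays moved. The work goes in short steps, Python scripts to look and compute and a shell command to move; the robot and the scene stay as the last step left them, time stands still between calls to the robot, and variables do not carry over. Pictures are saved under pics/ and viewed, at most 10 in all, crops included, and the job is handed in when it is done.

```bash
mkdir -p pics; cat > h.py <<'E'
import numpy as np, cv2
from plant import readout, cams, job
def snap(n,f):
    d=cams.get_image(n); cv2.imwrite('pics/'+f+'.png',d['frame'][:,:,::-1]); np.savez('pics/'+f+'.npz',**{k:np.array(v) for k,v in d.items() if k!='frame'}); return d
def cam(f):
    d=np.load('pics/'+f+'.npz'); K=np.array([[d['fx'],0,d['cx']],[0,d['fy'],d['cy']],[0,0,1.]],float); R,_=cv2.Rodrigues(d['rvec'].astype(float)); return K,R,d['tvec'].reshape(3).astype(float)
def ray(f,u,v):
    K,R,t=cam(f); return -R.T@t, R.T@np.linalg.inv(K)@np.array([u,v,1.])
def atz(f,u,v,z):
    c,r=ray(f,u,v); return c+r*(z-c[2])/r[2]
def proj(f,P):
    K,R,t=cam(f); p=(K@(R@np.atleast_2d(P).T+t[:,None])).T; return p[:,:2]/p[:,2:]
E
python3 - <<'E'
from h import *
ims=[]
for n in('top','side'):
    d=snap(n,n+'0'); print(n,-cv2.Rodrigues(d['rvec'])[0].T@np.array(d['tvec']).reshape(3),d['fx'])
    cv2.imwrite(f'pics/{n}0b.png',cv2.resize(d['frame'][:,:,::-1],(800,600),interpolation=cv2.INTER_CUBIC))
s=readout.state();print(s['t'],s['eef_pos'],s['orientation'],s['wrist_force'],s['finger_gap'])
E
```

```text
top [ 0.4298108  -0.01136851  1.17280767] 405.9110536937445
side [0.38029776 0.77897099 0.9347382 ] 389.0490911432119
0.1 [ 0.26655942 -0.56496052  0.230769  ] [ 9.75809511e-01  2.18621852e-01 -6.45672825e-05 -5.29389237e-04] [ 0.63330331 -0.18032318  0.11188151] 1.0023413413839282
```

View pics/top0b.png

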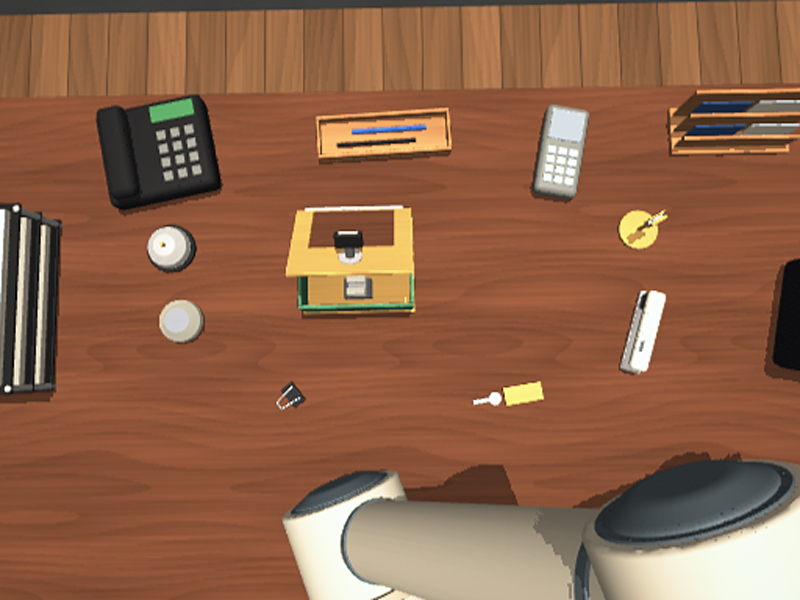

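View pics/side0b.png

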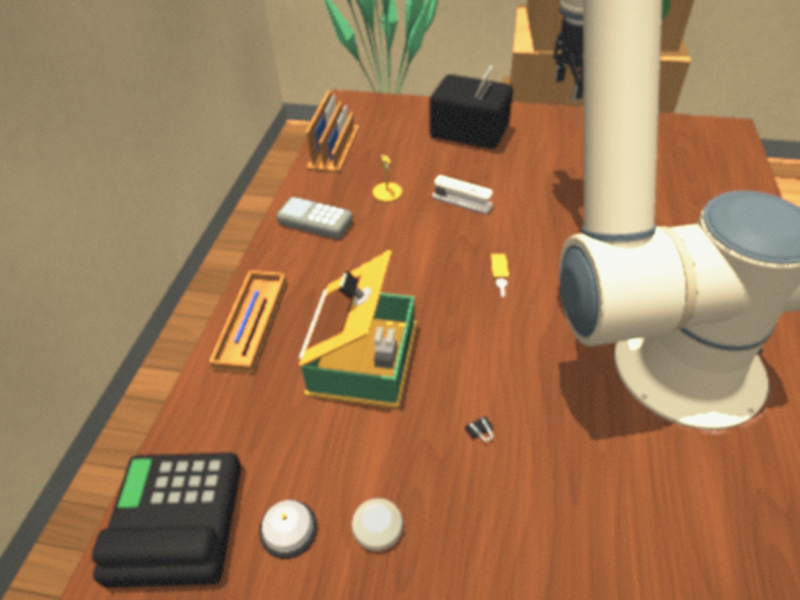

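The top view shows the box at about (355,265), turned slightly, with the lid raised and the wing at (348,240). The side view shows the lid's free edge running from (391,252) to (348,332). I'll enlarge both for accurate corner positions.

```bash
python3 - <<'E'
import cv2,numpy as np
a=cv2.imread('pics/top0.png')[125:210,175:275]; b=cv2.imread('pics/side0.png')[155:265,185:275]
a=cv2.resize(a,None,fx=4,fy=4,interpolation=cv2.INTER_CUBIC); b=cv2.resize(b,None,fx=4,fy=4,interpolation=cv2.INTER_CUBIC)
c=np.zeros((440,770,3),np.uint8); c[:340,:400]=a; c[:440,410:770]=b; cv2.imwrite('pics/crop.png',c)
E
```

```text
(no output)
```

View pics/crop.png

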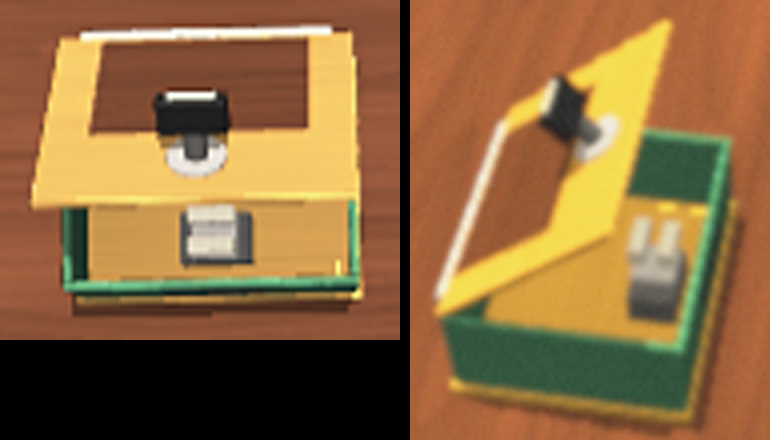

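```bash
cat > fit.py <<'E'
from h import *
from scipy.optimize import least_squares
def lidpt(p,s,y,h): # s from hinge, h above top face
    x0,y0,a,q=p; n=h+.003
    bx=.085-s*np.cos(q)+n*np.sin(q); bz=.088+s*np.sin(q)+n*np.cos(q)
    return boxpt(p,bx,y,bz)
def boxpt(p,bx,by,bz):
    c,s=np.cos(p[2]),np.sin(p[2]); return np.array([p[0]+c*bx-s*by,p[1]+s*bx+c*by,bz])
E
python3 - <<'E'
from fit import *
L,B='L','B'
obs=[('top0',(32,206),L,(.168,.1,0)),('top0',(360,200),L,(.168,-.1,0)),('top0',(65,290),B,(-.085,.1,.085)),('top0',(360,284),B,(-.085,-.1,.085)),
('top0',(62,38),L,(0,.1,0)),('top0',(352,33),L,(0,-.1,0)),('top0',(192,97),L,(.13,0,.048)),
('side0',(670,20),L,(.168,-.1,0)),('side0',(612,233),L,(.168,.1,0)),('side0',(438,305),L,(0,.1,0)),('side0',(732,138),B,(-.085,-.1,.085)),('side0',(685,350),B,(-.085,.1,.085)),('side0',(551,93),L,(.13,0,.048))]
px=lambda f,c:np.array([175+c[0]/4-.4,125+c[1]/4-.4]) if f=='top0' else np.array([185+(c[0]-410)/4-.4,155+c[1]/4-.4])
def res(p):
    return np.concatenate([proj(f,(lidpt if k==L else boxpt)(p,*a))[0]-px(f,c) for f,c,k,a in obs])
r=least_squares(res,[.55,0.05,0,.6],loss='soft_l1');print(r.x);print(res(r.x).reshape(-1,2).round(1))
p=r.x;np.save('p.npy',p);print('edge',lidpt(p,.168,0,0),'wing',lidpt(p,.13,0,.0345))
p0=p.copy();p0[3]=0;print('shut edge',lidpt(p0,.168,0,0),'wing',lidpt(p0,.13,0,.0345))
# bystanders in top
for n,u,v,z in [('bell',170,246,.05),('pw',181,320,.04),('clip',290,396,.01),('fob',520,394,.005),('stapler',643,331,.05),('stand',640,228,0)]: print(n,atz('top0',u/1.5625,v/1.5625,z).round(3))
E
```

```text
[0.61136268 0.07875663 0.00703445 0.69738831]
[[-0.2 -0.6]
 [ 0.2 -0.9]
 [-0.3  0.1]
 [ 0.2 -0. ]
 [-0.2  0. ]
 [ 0.8 -0.4]
 [ 0.2  0.4]
 [ 0.6 -0.2]
 [-0.3 -0. ]
 [-0.2  1.9]
 [ 0.5 -0.2]
 [ 0.  -0. ]
 [ 0.8  0.8]]
edge [0.56951466 0.07846224 0.19819218] wing [0.62079775 0.078823   0.20023291]
shut edge [0.52836473 0.07817277 0.091     ] wing [0.56636379 0.07844008 0.1255    ]
bell [0.645 0.415 0.05 ]
pw [0.511 0.396 0.04 ]
clip [0.372 0.205 0.01 ]
fob [ 0.37  -0.213  0.005]
stapler [ 0.479 -0.426  0.05 ]
stand [ 0.674 -0.448  0.   ]
```

```bash
python3 -m jog '[[1,0.29,0.52,0.187,0,0,0.0965],[1,0.29,0.52,0.187,0,0,0.0965],[1,0.29,0.52,0.187,0,0,0.0965],[1,0.29,0.52,0.187,0,0,0.0965],[1,0.29,0.52,0.187,0,0,0.0965]]' 40 
python3 -m jog '[[1,0.29,0.52,0,0,0,0.0965],[1,0.29,0.52,0,0,0,0.0965],[1,0.29,0.52,0,0,0,0.0965],[1,0.29,0.52,0,0,0,0.0965],[1,0.29,0.52,0,0,0,0.0965]]'
python3 -m jog '[[1,0.29,0.52,0,0,0,0.0965],[1,0.29,0.52,0,0,0,0.0965],[1,0.29,0.52,0,0,0,0.0965],[1,0.29,0.52,0,0,0,0.0965],[1,0.29,0.52,0,0,0,0.0965]]'
python3 -m jog '[[1,0,0,0,0,0,0],[1,0,0,0,0,0,0],[1,0,0,0,0,0,0],[1,0,0,0,0,0,0],[1,0,0,0,0,0,0]]'
python3 -c "
from h import *
from scipy.spatial.transform import Rotation as R
s=readout.state();print(s['eef_pos'],R.from_quat(s['orientation']).as_matrix().round(4),s['joint_positions'],s['wrist_force'])"
```

```text
t: 0.6
eef_pos: [0.3758, -0.3685, 0.3017]
orientation: [0.917, 0.4, -0.0, -0.0]
wrist_force: [1.7, -0.7, -0.4]
finger_gap: 0.144
grip_force: 0.0
t: 1.1
eef_pos: [0.4846, -0.1735, 0.3013]
orientation: [0.825, 0.565, -0.0, -0.0]
wrist_force: [1.1, -0.9, 0.6]
finger_gap: -0.003
grip_force: 0.0
t: 1.6
eef_pos: [0.5934, 0.0216, 0.3012]
orientation: [0.704, 0.711, -0.0, -0.0]
wrist_force: [1.0, -0.5, 0.1]
finger_gap: -0.0
grip_force: 0.0
t: 2.1
eef_pos: [0.5926, 0.0188, 0.3015]
orientation: [0.705, 0.709, -0.0, 0.0]
wrist_force: [-0.7, -0.2, 0.3]
finger_gap: -0.005
grip_force: 0.0
[0.59260078 0.01882396 0.30152876] [[-5.3e-03  1.0e+00 -0.0e+00]
 [ 1.0e+00  5.3e-03 -1.0e-04]
 [-1.0e-04 -0.0e+00 -1.0e+00]] [-6.88975012e-02  3.89191118e-01  1.32587509e+00 -7.31712430e-05
  1.42654728e+00 -7.42266058e-02] [-0.65846713 -0.22699672  0.25056496]
```

```bash
python3 -m jog '[[1,0,0,-0.28,0,0,0],[1,0,0,-0.28,0,0,0],[1,0,0,-0.28,0,0,0],[1,0,0,-0.28,0,0,0],[1,0,0,-0.2,0,0,0]]' 
python3 -m jog '[[1,-0.02,0,-0.053,0,0,0],[1,-0.03,0,-0.053,0,0,0],[1,-0.04,0,-0.053,0,0,0],[1,-0.04,0,-0.053,0,0,0],[1,-0.04,0,-0.053,0,0,0]]'
python3 -m jog '[[1,-0.035,0,-0.053,0,0,0],[1,-0.035,0,-0.053,0,0,0],[1,-0.03,0,-0.053,0,0,0],[1,-0.03,0,-0.053,0,0,0],[1,-0.03,0,-0.053,0,0,0]]'
python3 -c "
from h import *
snap('side','side1')"
```

```text
t: 2.6
eef_pos: [0.5923, 0.0191, 0.2012]
orientation: [0.705, 0.709, -0.0, -0.0]
wrist_force: [-0.1, -0.9, -0.9]
finger_gap: 0.001
grip_force: 0.0
t: 3.1
eef_pos: [0.5802, 0.0197, 0.1828]
orientation: [0.705, 0.71, 0.0, 0.0]
wrist_force: [-0.1, -1.0, 1.7]
finger_gap: -0.001
grip_force: 0.7
t: 3.6
eef_pos: [0.5679, 0.0198, 0.1623]
orientation: [0.705, 0.71, -0.0, -0.0]
wrist_force: [0.2, -0.4, 1.4]
finger_gap: -0.003
grip_force: 0.6
```

View pics/side1.png

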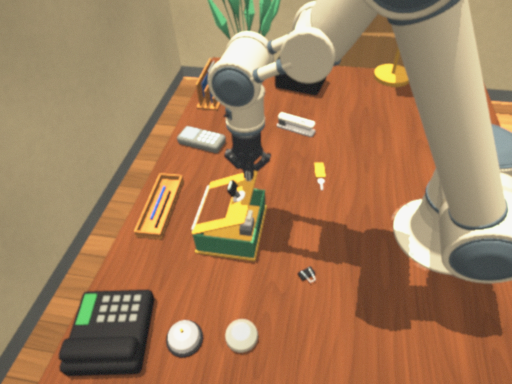

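The closed fingertips press on the lid near its far front corner at about (250,178), and the lid is coming down. The push continues.

```bash
python3 -m jog '[[1,-0.015,0,-0.053,0,0,0],[1,-0.015,0,-0.053,0,0,0],[1,-0.015,0,-0.053,0,0,0],[1,-0.01,0,-0.053,0,0,0],[1,-0.01,0,-0.053,0,0,0]]' 
python3 -m jog '[[1,-0.01,0,-0.053,0,0,0],[1,-0.01,0,-0.053,0,0,0],[1,-0.01,0,-0.053,0,0,0],[1,-0.01,0,-0.053,0,0,0],[1,-0.01,0,-0.053,0,0,0]]'
python3 -m jog '[[1,0,0,-0.053,0,0,0],[1,0,0,-0.053,0,0,0],[1,0,0,-0.053,0,0,0],[1,0,0,-0.053,0,0,0],[1,0,0,-0.04,0,0,0]]'
```

```text
t: 4.15
eef_pos: [0.5632, 0.0198, 0.1424]
orientation: [0.705, 0.71, -0.0, -0.0]
wrist_force: [-0.2, 0.0, 2.8]
finger_gap: -0.002
grip_force: 0.6
t: 4.65
eef_pos: [0.5595, 0.0197, 0.1226]
orientation: [0.705, 0.71, -0.0, -0.0]
wrist_force: [-0.9, 0.3, 1.4]
finger_gap: -0.002
grip_force: 0.6
t: 5.15
eef_pos: [0.5595, 0.0198, 0.1036]
orientation: [0.705, 0.71, -0.0, -0.0]
wrist_force: [-0.4, -0.1, 0.8]
finger_gap: -0.0
grip_force: 0.5
```

```bash
python3 -m jog '[[1,0,0,-0.03,0,0,0],[1,0,0,-0.03,0,0,0],[1,0,0,-0.03,0,0,0],[1,0,0,-0.025,0,0,0],[1,0,0,-0.02,0,0,0]]' 
python3 -m jog '[[1,0,0,-0.01,0,0,0],[1,0,0,-0.01,0,0,0],[1,0,0,0,0,0,0],[1,0,0,0,0,0,0],[1,0,0,0,0,0,0]]'
```

```text
t: 5.65
eef_pos: [0.5595, 0.0197, 0.0938]
orientation: [0.705, 0.71, -0.0, -0.0]
wrist_force: [-0.1, 0.3, 0.5]
finger_gap: 0.001
grip_force: 0.5
t: 6.15
eef_pos: [0.5596, 0.0197, 0.0924]
orientation: [0.705, 0.71, 0.0, 0.0]
wrist_force: [0.0, 0.5, 0.0]
finger_gap: -0.001
grip_force: 0.0
```

```bash
python3 -m jog '[[1,0,0,-0.01,0,0,0],[1,0,0,-0.01,0,0,0],[1,0,0,-0.01,0,0,0],[1,0,0,0,0,0,0],[1,0,0,0,0,0,0]]'
```

```text
t: 6.65
eef_pos: [0.5597, 0.0197, 0.0909]
orientation: [0.705, 0.71, 0.0, 0.0]
wrist_force: [-4.8, 0.3, 15.9]
finger_gap: 0.001
grip_force: 7.8
```

```bash
python3 -m jog '[[1,0,0,0.2,0,0,0],[1,0,0,0.32,0,0,0],[1,0,0,0.32,0,0,0],[1,0,0,0.32,0,0,0],[1,0,0,0.3,0,0,0]]' 
python3 -m jog '[[0,0.018,0.156,0,0,0,0],[0,0.018,0.156,0,0,0,0],[0,0.018,0.156,0,0,0,0],[0,0.018,0.156,0,0,0,0],[0,0.018,0.156,0,0,0,0]]'
python3 -m jog '[[0,0,0,0,0,0,0],[0,0,0,0,0,0,0],[0,0,0,0,0,0,0],[0,0,0,0,0,0,0],[0,0,0,0,0,0,0]]'
python3 - <<'E'
from h import *
d=snap('side','side2');w=snap('wrist','wrist2')
s=readout.state();print(s['eef_pos'],s['wrist_force'])
im=np.zeros((384,800,3),np.uint8)
im[:,:400]=cv2.resize(d['frame'][155:275,170:295],(400,384),interpolation=cv2.INTER_CUBIC)[:,:,::-1]
im[:300,400:]=cv2.resize(w['frame'],(400,300))[:,:,::-1]
cv2.imwrite('pics/c2.png',im)
from fit import *
p=np.load('p.npy');p[3]=0
print('side wing', (proj('side2',lidpt(p,.13,0,.048))-[170,155])*3.2,'wrist', proj('wrist2',[lidpt(p,.13,y,.048) for y in(-.022,0,.022)])*400/512+[400,0])
E
```

```text
t: 7.15
eef_pos: [0.5595, 0.0197, 0.2007]
orientation: [0.705, 0.71, 0.0, 0.0]
wrist_force: [-0.4, -0.4, -0.3]
finger_gap: -0.008
grip_force: 0.0
t: 7.65
eef_pos: [0.5661, 0.0795, 0.1989]
orientation: [0.705, 0.71, -0.0, -0.0]
wrist_force: [-0.0, 0.4, 0.1]
finger_gap: 0.846
grip_force: 0.0
t: 8.15
eef_pos: [0.5663, 0.0778, 0.1996]
orientation: [0.705, 0.709, -0.0, 0.0]
wrist_force: [-0.4, 0.2, 0.3]
finger_gap: 1.004
grip_force: 0.0
[0.56630016 0.07797772 0.19965329] [-0.11867181  0.01377923  0.34772357]
side wing [[240.677099   142.48016349]] wrist [[595.38447239 185.5204538 ]
 [595.39285084 160.59076919]
 [595.40172456 134.18743962]]
```

View pics/c2.png

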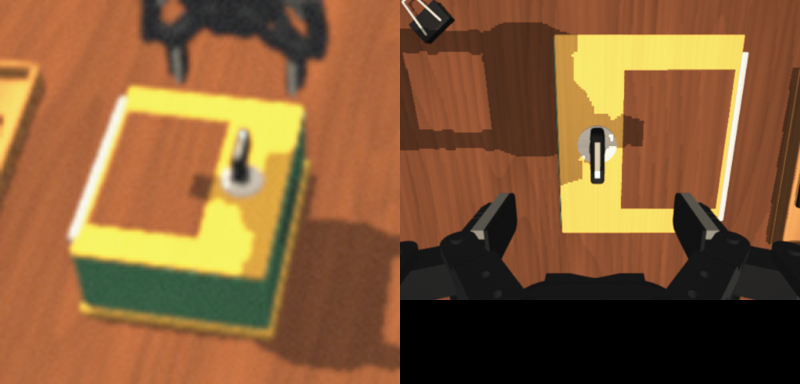

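The lid lies shut. The wing is upright at wrist-crop (597,160), within about 2 px of the predicted position, so I can grasp it.

```bash
python3 -m jog '[[0,0,0.002,-0.24,0,0,0],[0,0,0.002,-0.24,0,0,0],[0,0,0.002,-0.24,0,0,0],[0,0,0,-0.22,0,0,0],[0,0,0,-0.2,0,0,0]]' 
python3 -m jog '[[0.6,0,0,0,0,0,0],[0.6,0,0,0,0,0,0],[0.7,0,0,0,0,0,0],[0.75,0,0,0,0,0,0],[0.8,0,0,0,0,0,0]]' 25
python3 -m jog '[[0.85,0,0,0,0,0,0],[0.9,0,0,0,0,0,0],[1,0,0,0,0,0,0],[1,0,0,0,0,0,0],[1,0,0,0,0,0,0]]' 25
```

```text
t: 8.75
eef_pos: [0.5662, 0.0786, 0.1134]
orientation: [0.705, 0.709, -0.0, -0.0]
wrist_force: [0.3, -0.9, 0.0]
finger_gap: 0.996
grip_force: 0.0
t: 9.25
eef_pos: [0.5666, 0.0787, 0.1147]
orientation: [0.705, 0.71, 0.0, 0.0]
wrist_force: [0.2, 0.4, 1.0]
finger_gap: 0.203
grip_force: 0.0
t: 9.75
eef_pos: [0.5679, 0.0787, 0.1149]
orientation: [0.705, 0.71, 0.001, 0.001]
wrist_force: [6.7, -0.6, -0.2]
finger_gap: 0.133
grip_force: 26.4
```

```bash
python3 -m jog '[[1,0.007,0,0,0,0,0],[1,0.007,0,0,0,0,0],[1,0.004,0,0,0,0,0],[1,0,0,0,0,0,0],[1,0,0,0,0,0,0]]' 35
python3 -m jog '[[1,0,0,-0.008,0,0,0],[1,0,0,-0.008,0,0,0],[1,0,0,-0.008,0,0,0],[1,0,0,0,0,0,0],[1,0,0,0,0,0,0]]'
```

```text
t: 10.25
eef_pos: [0.568, 0.0787, 0.1143]
orientation: [0.705, 0.71, 0.0, 0.0]
wrist_force: [7.2, -0.2, 2.3]
finger_gap: 0.133
grip_force: 37.6
t: 10.75
eef_pos: [0.568, 0.0787, 0.1125]
orientation: [0.705, 0.71, 0.0, 0.0]
wrist_force: [5.0, 0.2, 3.5]
finger_gap: 0.132
grip_force: 37.7
```

```bash
cat > ok.py <<'E'
import sys
from plant import readout
s=readout.state(); d=(.1145-s['eef_pos'][2])*1e3; f=s['wrist_force']; print('d %.2f F'%d,f.round(1) if hasattr(f,'round') else f); sys.exit(f[2]>3+.3*d+2.2)
E
q(){ grep -v . || true; }
python3 -m jog '[[1,0.005,0,-0.002,0,0,0],[1,0.005,0,-0.002,0,0,0],[1,0,0,-0.002,0,0,0],[1,0,0,0,0,0,0],[1,0,0,0,0,0,0]]' |q; python3 ok.py &&
python3 -m jog '[[1,0,0,-0.002,0,0,0],[1,0,0,-0.002,0,0,0],[1,0,0,-0.002,0,0,0],[1,0,0,0,0,0,0],[1,0,0,0,0,0,0]]' |q && python3 ok.py &&
python3 -m jog '[[1,0,0,-0.002,0,0,0],[1,0,0,-0.002,0,0,0],[1,0,0,-0.002,0,0,0],[1,0,0,0,0,0,0],[1,0,0,0,0,0,0]]' |q && python3 ok.py &&
python3 -m jog '[[1,0,0,-0.002,0,0,0],[1,0,0,-0.002,0,0,0],[1,0,0,-0.002,0,0,0],[1,0,0,0,0,0,0],[1,0,0,0,0,0,0]]' |q && python3 ok.py &&
python3 -m jog '[[1,0,0,-0.002,0,0,0],[1,0,0,-0.002,0,0,0],[1,0,0,-0.002,0,0,0],[1,0,0,0,0,0,0],[1,0,0,0,0,0,0]]' |q && python3 ok.py &&
python3 -m jog '[[1,0,0,-0.002,0,0,0],[1,0,0,-0.002,0,0,0],[1,0,0,-0.002,0,0,0],[1,0,0,0,0,0,0],[1,0,0,0,0,0,0]]' |q && python3 ok.py
```

```text
d 2.72 F [2.2 0.3 2.4]False
```

```bash
sed -i 's/sys.exit(\(.*\))$/sys.exit(int(\1))/' ok.py
q(){ grep -v . || true; }
python3 -m jog '[[1,0,0,-0.002,0,0,0],[1,0,0,-0.002,0,0,0],[1,0,0,-0.002,0,0,0],[1,0,0,0,0,0,0],[1,0,0,0,0,0,0]]' |q && python3 ok.py &&
python3 -m jog '[[1,0,0,-0.002,0,0,0],[1,0,0,-0.002,0,0,0],[1,0,0,-0.002,0,0,0],[1,0,0,0,0,0,0],[1,0,0,0,0,0,0]]' |q && python3 ok.py &&
python3 -m jog '[[1,0,0,-0.002,0,0,0],[1,0,0,-0.002,0,0,0],[1,0,0,-0.002,0,0,0],[1,0,0,0,0,0,0],[1,0,0,0,0,0,0]]' |q && python3 ok.py &&
python3 -m jog '[[1,0,0,-0.002,0,0,0],[1,0,0,-0.002,0,0,0],[1,0,0,-0.002,0,0,0],[1,0,0,0,0,0,0],[1,0,0,0,0,0,0]]' |q && python3 ok.py &&
python3 -m jog '[[1,0,0,-0.002,0,0,0],[1,0,0,-0.002,0,0,0],[1,0,0,-0.002,0,0,0],[1,0,0,0,0,0,0],[1,0,0,0,0,0,0]]' |q && python3 ok.py &&
python3 -m jog '[[1,0,0,-0.002,0,0,0],[1,0,0,-0.002,0,0,0],[1,0,0,-0.002,0,0,0],[1,0,0,0,0,0,0],[1,0,0,0,0,0,0]]' |q && python3 ok.py &&
python3 -m jog '[[1,0,0,-0.002,0,0,0],[1,0,0,-0.002,0,0,0],[1,0,0,-0.002,0,0,0],[1,0,0,0,0,0,0],[1,0,0,0,0,0,0]]' |q && python3 ok.py &&
python3 -m jog '[[1,0,0,-0.002,0,0,0],[1,0,0,-0.002,0,0,0],[1,0,0,-0.002,0,0,0],[1,0,0,0,0,0,0],[1,0,0,0,0,0,0]]' |q && python3 ok.py
```

```text
d 3.11 F [-0.5  0.3  3.8]
d 3.58 F [-0.6  0.2  3.3]
d 4.03 F [-2.8  0.4  2.4]
d 4.47 F [-2.7  0.3  3.5]
d 4.92 F [-3.4  0.4  3.5]
d 5.36 F [-4.8  0.2  4.5]
d 5.75 F [-4.6  0.3  3.8]
d 6.24 F [-4.3  0.5  4.3]
```

```bash

q(){ grep -v . || true; }
python3 -m jog '[[1,-0.005,0,-0.002,0,0,0],[1,-0.003,0,-0.002,0,0,0],[1,0,0,-0.002,0,0,0],[1,0,0,0,0,0,0],[1,0,0,0,0,0,0]]' |q && python3 ok.py &&
python3 -m jog '[[1,0,0,-0.002,0,0,0],[1,0,0,-0.002,0,0,0],[1,0,0,-0.002,0,0,0],[1,0,0,0,0,0,0],[1,0,0,0,0,0,0]]' |q && python3 ok.py &&
python3 -m jog '[[1,0,0,-0.002,0,0,0],[1,0,0,-0.002,0,0,0],[1,0,0,-0.002,0,0,0],[1,0,0,0,0,0,0],[1,0,0,0,0,0,0]]' |q && python3 ok.py &&
python3 -m jog '[[1,0,0,-0.002,0,0,0],[1,0,0,-0.002,0,0,0],[1,0,0,-0.002,0,0,0],[1,0,0,0,0,0,0],[1,0,0,0,0,0,0]]' |q && python3 ok.py &&
python3 -m jog '[[1,0,0,-0.002,0,0,0],[1,0,0,-0.002,0,0,0],[1,0,0,-0.002,0,0,0],[1,0,0,0,0,0,0],[1,0,0,0,0,0,0]]' |q && python3 ok.py &&
python3 -m jog '[[1,0,0,-0.002,0,0,0],[1,0,0,-0.002,0,0,0],[1,0,0,-0.002,0,0,0],[1,0,0,0,0,0,0],[1,0,0,0,0,0,0]]' |q && python3 ok.py &&
python3 -m jog '[[1,0,0,-0.002,0,0,0],[1,0,0,-0.002,0,0,0],[1,0,0,-0.002,0,0,0],[1,0,0,0,0,0,0],[1,0,0,0,0,0,0]]' |q && python3 ok.py &&
python3 -m jog '[[1,0,0,-0.002,0,0,0],[1,0,0,-0.002,0,0,0],[1,0,0,-0.002,0,0,0],[1,0,0,0,0,0,0],[1,0,0,0,0,0,0]]' |q && python3 ok.py &&
python3 -m jog '[[1,0,0,-0.002,0,0,0],[1,0,0,-0.002,0,0,0],[1,0,0,-0.002,0,0,0],[1,0,0,0,0,0,0],[1,0,0,0,0,0,0]]' |q && python3 ok.py &&
python3 -m jog '[[1,0,0,-0.002,0,0,0],[1,0,0,-0.002,0,0,0],[1,0,0,-0.002,0,0,0],[1,0,0,0,0,0,0],[1,0,0,0,0,0,0]]' |q && python3 ok.py &&
python3 -m jog '[[1,0,0,-0.002,0,0,0],[1,0,0,-0.002,0,0,0],[1,0,0,-0.002,0,0,0],[1,0,0,0,0,0,0],[1,0,0,0,0,0,0]]' |q && python3 ok.py
```

```text
d 6.55 F [0.1 0.7 4.6]
d 7.02 F [1.9 1.2 5.1]
d 7.48 F [4.1 0.1 4.9]
d 7.83 F [3.3 0.4 7.2]
d 8.04 F [ 3.   0.4 11.3]
```

Sharp rise at about 8 mm, with roughly 6 N on the stop. I'll back off 0.3 mm and turn.

```bash
python3 -m jog '[[1,0,0,0.004,0,0,0],[1,0,0,0,0,0,0],[1,0,0,0,0,0,-0.05],[1,0,0,0,0,0,-0.1],[1,0,0,0,0,0,-0.1]]'; python3 -m jog '[[1,0,0,0,0,0,-0.1],[1,0,0,0,0,0,-0.1],[1,0,0,0,0,0,-0.1],[1,0,0,0,0,0,0],[1,0,0,0,0,0,0]]'; python3 -c "
from h import *
print(readout.state()['wrist_torque'])"
```

```text
t: 18.25
eef_pos: [0.5678, 0.0787, 0.1066]
orientation: [0.772, 0.636, 0.0, 0.0]
wrist_force: [2.8, 1.5, 9.6]
finger_gap: 0.134
grip_force: 38.6
t: 18.75
eef_pos: [0.5676, 0.0788, 0.1065]
orientation: [0.84, 0.542, -0.0, -0.0]
wrist_force: [1.5, 2.4, 9.5]
finger_gap: 0.128
grip_force: 38.7
[ 0.25784471 -0.22448748 -0.01667339]
```

```bash
python3 -m jog '[[1,0,0,0,0,0,-0.1],[1,0,0,0,0,0,-0.12],[1,0,0,0,0,0,-0.12],[1,0,0,0,0,0,-0.12],[1,0,0,0,0,0,-0.12]]'; python3 -m jog '[[1,0,0,0,0,0,-0.12],[1,0,0,0,0,0,-0.12],[1,0,0,0,0,0,-0.12],[1,0,0,0,0,0,-0.12],[1,0,0,0,0,0,-0.12]]';python3 -m jog '[[1,0,0,0,0,0,-0.12],[1,0,0,0,0,0,-0.12],[1,0,0,0,0,0,-0.05],[1,0,0,0,0,0,0],[1,0,0,0,0,0,0]]'; python3 -c "
from h import *
print(readout.state()['wrist_torque']);w=snap('wrist','wrist3')"
```

```text
t: 19.25
eef_pos: [0.5672, 0.0792, 0.1065]
orientation: [0.942, 0.336, -0.0, -0.0]
wrist_force: [-0.1, 5.2, 11.6]
finger_gap: 0.132
grip_force: 38.8
t: 19.75
eef_pos: [0.567, 0.0796, 0.1064]
orientation: [0.994, 0.107, -0.001, -0.001]
wrist_force: [-1.4, 10.5, 11.6]
finger_gap: 0.133
grip_force: 38.9
t: 20.25
eef_pos: [0.567, 0.0798, 0.1065]
orientation: [1.0, -0.005, -0.001, -0.001]
wrist_force: [-1.5, 10.9, 11.5]
finger_gap: 0.134
grip_force: 38.9
[ 2.06764846  0.1955631  -0.01719462]
```

View pics/wrist3.png

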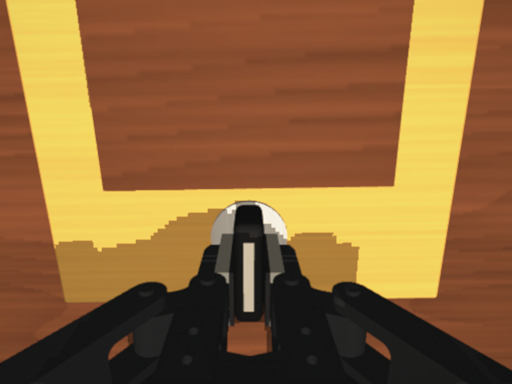

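The wing, stripe at (249,278), now lies front to back in the fingers. I'll relieve the side load, ease up and let go.

```bash
python3 -m jog '[[1,0,0.01,0,0,0,0],[1,0,0.01,0,0,0,0],[1,0,0,0.005,0,0,0],[1,0,0,0.01,0,0,0],[1,0,0,0.01,0,0,0]]' 25; python3 -m jog '[[0.85,0,0,0,0,0,0],[0.7,0,0,0,0,0,0],[0.5,0,0,0,0,0,0],[0.3,0,0,0,0,0,0],[0.3,0,0,0,0,0,0]]';python3 -m jog '[[0.3,0,0,0.1,0,0,0],[0.3,0,0,0.3,0,0,0],[0.3,0,0,0.4,0,0,0],[0.3,0,0,0.4,0,0,0],[0.3,0,0,0.4,0,0,0]]';python3 -m jog '[[0.3,0,0,0.3,0,0,0],[0.3,0,0,0,0,0,0],[0.3,0,0,0,0,0,0],[0.3,0,0,0,0,0,0],[0.3,0,0,0,0,0,0]]'; python3 -c "
from h import *
from fit import *
w=snap('top','top4');d=snap('side','side4');w=snap('wrist','wrist4')
im=np.zeros((384,800,3),np.uint8)
im[:,:400]=cv2.resize(d['frame'][155:275,170:295],(400,384),interpolation=cv2.INTER_CUBIC)[:,:,::-1]
im[:300,400:]=cv2.resize(w['frame'],(400,300))[:,:,::-1]
cv2.imwrite('pics/c4.png',im)"
```

```text
t: 20.8
eef_pos: [0.567, 0.0802, 0.108]
orientation: [1.0, -0.004, -0.001, -0.0]
wrist_force: [-0.8, 0.6, 3.5]
finger_gap: 0.133
grip_force: 38.0
t: 21.3
eef_pos: [0.5677, 0.0802, 0.1081]
orientation: [1.0, -0.004, -0.0, -0.0]
wrist_force: [-0.5, 0.1, -0.3]
finger_gap: 0.699
grip_force: 0.0
t: 21.8
eef_pos: [0.5676, 0.0802, 0.23]
orientation: [1.0, -0.004, 0.0, -0.0]
wrist_force: [0.6, 0.7, 0.5]
finger_gap: 0.698
grip_force: 0.0
t: 22.3
eef_pos: [0.5673, 0.0802, 0.2499]
orientation: [1.0, -0.004, -0.001, 0.0]
wrist_force: [0.2, -0.2, 0.0]
finger_gap: 0.696
grip_force: 0.0
```

View pics/c4.png

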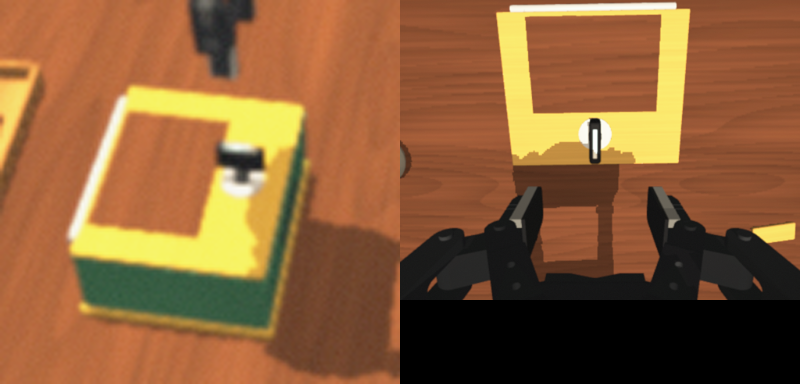

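The lid is shut, the wing at wrist-crop (595,140) points front to back, and the fingers are clear of it. I'm handing the job in.

```bash
python3 -c "
from plant import job
print(job.sign_off())"
```

```text
the job is handed in; nothing more can be done
None
```

The lid is shut and the stud is locked and released; I handed the job in at about 22 s, but the sign-off gave no verdict, so I don't know how it was judged.

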